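Push the pepper mill home into the condiment rack

ROBOT

A 6-joint arm with a two-finger parallel gripper is mounted at the origin on a cart in front of the work surface, level with it; the furniture and walls round the work are solid. World frame = base frame: x ahead of the robot, y to its left, z up, the work surface at z = 0. Lengths are in m, angles in rad, forces in N, time in s.
With the tool pointing down it reaches from about 0.375 to 0.975 m from the base axis. Payload 3.8 kg.
Tool frame: the origin (TCP) lies on the centre line of the jaws, within the pads' length; the fingertips stand 14 mm ahead of it and the grasp point (between the pads) lies 5 mm behind it; z points along the fingers, y is the line along which they close (so a half turn about z gives the same grasp; the last joint's range is limited). The gripper opens to 85 mm and grips with 20 to 120 N. Pads are 22 mm wide; open, the fingers measure 114 mm over their backs; the gripper's body (76 mm by 85 mm) begins 54 mm behind the grasp point. The pads swing forward as they close: fully open they stand 13 mm farther back than shut.
Start: joints at [-1.156, 0.264, 1.604, -0, 1.274, -0.037], TCP at [0.295, -0.607, 0.245] pointing down, gripper open.
Joint ranges: [-2.63, 2.63], [-0.94, 2.18], [0.31, 2.57], [-1.31, 4.45], [0, 2.66], [-2.55, 2.55]. Speed limits (rad/s): [2.57, 2.57, 3.14, 3.14, 3.14, 3.14].

INTERFACE

Orientations are given as a rotation vector (axis times angle).
In Python, from workcell import bot, eyes, spot_in gives the robot as it stands.
- The arm moves only by the tool carry_out, never from a script. Its argument "series" is text: rows parted by semicolons, each of 4 numbers parted by spaces: the shift along the world's x, y, z in m, then the turn about the world's z in degrees. In form: tx ty tz roll; .... A call has 1 to 20 rows; each row shifts and turns the commanded pose from where the row before left it; what a row does not reach is not made up. A row lasts 1/8 s, in which the tool goes at most 62.5 mm and 10.7 degrees, less where a joint would pass 70% of its speed; a pose out of reach is approached as far as the arm can. A call is refused whole if a number of a shift passes 0.0625 or a number of a turn 10.7, either way. A call with a gripper value outside its range is refused whole. "jaw" is the gripper command: -1 is shut, 1 is fully open, values between are in proportion, set as the call begins (left out, the last holds). The fingers move at their own pace and stop on an object; "grip_force" is the grip in N (left out, the last holds). Time passes only in rows, so rows that do not move let the fingers close. It gives the time, the measured TCP pose, the force, the opening and the grip force at its end, in the units of the state.
- bot.read_state(): the state, without advancing time (a new reading comes with each control period).
- eyes.read_camera(name): name is "scene" or "top"; returns (picture, depth): 400x640x3 uint8, blue, green, red; 400x640 float32, m along the optical axis (not along the pixel's ray), 0 where there is no reading.
- eyes.get_calibration(name): a dict with "K" (3x3 intrinsics, pixels), "position" and "rotation" of the camera in the world. Camera axes: x right, y down, z forward; pixel columns grow to the right and rows downward; lengths in m; the calibration is good to about 2 mm. A picture is of the moment at which its call begins. get_calibration takes no time and is no camera call.
- bot.finish_job(): hands the job in; it is judged then, once.
Trained networks look in the newest picture that a camera, given by its name, has taken for a name from the list of things; names that differ only in an ending like _2 or _b are one class to them, and where a whole thing is asked for, a point or a joint stands for the part that bears it (a point fixed in the world has none). Each returns a list of dicts, best first, with "score" (0 to 1); they miss things now and then, are a little off and sometimes report something else, mostly with a low value. They report only what shows in the picture. A call takes as long as a camera call. They do not tell look-alikes from the thing itself.
- spot_in(camera, target): "rect" ([centre column, centre row, width, height] in pixels, round what is visible of it).
The state is a dict: "time": time; "q": joint angles; "joint_vel": joint speeds; "joint_torque": joint torques, N m; "tool_pos": TCP position; "tcp_rot": TCP orientation; "wrist_force": force on the tool from outside, world axes, zero at the start; "torque": the same for the moment, N m; "width": opening from 0.0 (shut) to 1.0 (fully open); "grip_force": force on a finger pad.
Only numpy, scipy, OpenCV 4.12 (cv2) and the standard library are available. Lean on these libraries where they do the work, as an engineer would, in place of code of your own. Each camera call takes 0.05 s, during which the arm holds its last target. There are 200 camera calls.

TASK

Push the pepper mill across the worktop into the empty bay of the low wooden rack, the bay with the round cork spot, until it stands right at the back of the bay. Push it gently, low on its body, so that it slides without tipping: do not grip it or lift it, and do not touch its turning head. Leave the salt shaker, the spice jar and the honey jar where they stand.

Things in the scene. Friction and masses are not known exactly. Their poses are not given: they have to be found in the camera images.
- pepper_mill: dark brown pepper mill, loose on the worktop before the open side of the rack, round, 170 mm high, 58 mm across the foot, 0.15 to 0.27 kg; origin at the centre of its underside, z up its axis. A push within 25 mm of the worktop slides it, a high one tips it. Being round it rolls off a single contact: two fingertips 25 to 45 mm apart cradle it from behind
- pepper_mill_head: the mill's turning head, from 122 mm above its foot to the top knob at 170 mm, about 50 mm across, loose on the mill's axis; origin on the axis at 122 mm. Not to be touched by the robot
- cork_spot: round flat cork spot, 56 mm across, under 1 mm thick and no obstacle, in the empty bay; origin at its centre on the worktop. x points into the bay, toward its back wall, and y along the rack. When the mill touches the back wall its axis is 1 mm past this origin
- rack: low light-wood rack fixed to the worktop, 194 mm long (y), 58 mm deep (x): two bays 82 mm wide, open at one side (toward the robot's left), no floor, walls 10 mm thick and 34 mm high, steel rail over the back at 66 mm. Origin on the worktop midway between the bay centres (y = +46 and -46 mm); x points to the back wall, inner face at x = +30 mm; side walls and divider reach forward to x = -16 mm
- salt_shaker: clear salt shaker with a grey top, 44 mm across, 90 mm high, loose in the other bay of the rack; origin at the centre of its underside. Leave it
- spice_jar: spice jar with a green cap, 46 mm across, 106 mm high, loose on the worktop to the right of the rack; origin at the centre of its underside. Leave it
- honey_jar: honey jar with a red lid, 62 mm across, 86 mm high, loose on the worktop to the right of the rack; origin at the centre of its underside. Leave it
Not all that is in view belongs to the job. What is shaped like the pepper_mill but green is not meant.

How it is judged:
At the end, for the whole second after the job is handed in: The pepper mill stands upright and still on the worktop in the bay with the cork spot, within 10 mm of touching the back wall and with its axis within 18 mm of the spot's centre; the salt shaker, spice jar and honey jar are within 20 mm of where they stood (x of pepper_mill in the frame of cork_spot above -0.009 m and horizontal distance between pepper_mill and cork_spot below 0.018 m and angle between pepper_mill's own z axis and vertical below 0.08 rad and height (world z) of pepper_mill below 0.005 m and linear speed of pepper_mill below 0.02 m/s and distance of each of salt_shaker, spice_jar, honey_jar from where it was at the start of the episode below 0.02 m).
It fails at once if the pepper mill is tipped by more than about 14 degrees (angle between pepper_mill's own z axis and vertical above 0.25 rad).
It fails at once if the pepper mill is lifted off the worktop (height (world z) of pepper_mill above 0.01 m).
It fails at once if the robot touches the mill's turning head (contact force between any of the arm, the fingers and pepper_mill_head above 0.5 N).
It fails at once if the mill is gripped or pushed hard: more than 25 N between fingers and mill (contact force between the fingers and pepper_mill above 25 N).
It fails at once if the salt shaker, spice jar or honey jar is pushed away or tipped (distance of any of salt_shaker, spice_jar, honey_jar from where it was at the start of the episode above 0.03 m or angle between any of salt_shaker, spice_jar, honey_jar's own z axis and vertical above 0.4 rad).
It also fails if it takes over 45 s, if anything falls off the work surface, if the arm or the gripper's body presses on something with over 40 N, if the wrist force passes 120 N, or if a joint passes its speed limit or range.

## Working session

There is one attempt and no reset: what is moved stays moved. The work goes in short steps, Python scripts to look and compute and a tool call to move; the robot and the scene stay as the last step left them, time stands still between calls to the robot, and variables do not carry over. Pictures are saved under pics/ and viewed, at most 10 in all, crops included, and the job is handed in when it is done.

Besides the shell and the picture viewer there is one more tool, called as name(argument=value, ...), one argument or row to a line, values as JSON. carry_out: Moves the arm, as the interface text tells. Its arguments: {"type":"object","properties":{"series":{"type":"string"},"jaw":{"type":"number"},"grip_force":{"type":"number"}},"required":["series"]}

```bash
mkdir -p pics; cat > h.py <<'E'
import numpy as np, cv2
from workcell import bot, eyes, spot_in
def proj(cal,p):
    R=np.array(cal["rotation"]); 
    if R.shape!=(3,3): R=cv2.Rodrigues(R)[0]
    c=R.T@(np.array(p,float)-cal["position"]); u=np.array(cal["K"])@c
    return u[:2]/u[2]
def ray(cal,u,v,z=None,d=None):
    R=np.array(cal["rotation"])
    if R.shape!=(3,3): R=cv2.Rodrigues(R)[0]
    r=R@(np.linalg.inv(cal["K"])@[u,v,1]); o=np.array(cal["position"])
    return o+r*(d if d is not None else (z-o[2])/r[2])
def cloud(cal,dep):
    R=np.array(cal["rotation"])
    if R.shape!=(3,3): R=cv2.Rodrigues(R)[0]
    v,u=np.mgrid[:400,:640]; K=np.array(cal["K"])
    c=np.stack([(u-K[0,2])/K[0,0],(v-K[1,2])/K[1,1],np.ones_like(u)],-1)*dep[...,None]
    return c@R.T+cal["position"]
E
python3 - <<'E'
from h import *
ims=[]
for n in("scene","top"):
    im,d=eyes.read_camera(n); cal=eyes.get_calibration(n); print(n,cal["position"],np.round(cal["rotation"],3).tolist())
    np.savez(f"pics/{n}0.npz",im=im,d=d); P=cloud(cal,d)
    cv2.imwrite(f"pics/{n}0.png",im)
    for t in("pepper_mill","pepper_mill_head","cork_spot","rack","salt_shaker","spice_jar","honey_jar"):
        for r in spot_in(n,t)[:3]:
            u,v,w,h=r["rect"]; print(t,round(r["score"],2),np.round(r["rect"]),np.round(P[int(v),int(u)],3))
s=bot.read_state(); print(s["time"],s["tool_pos"],s["tcp_rot"],s["width"])
E
```

```text
scene [-0.18675733  0.53776713  0.6817832 ] [-0.939, 2.324, -1.235]
pepper_mill 0.84 [280. 212.  30.  77.] [0.435 0.018 0.096]
pepper_mill 0.72 [262. 186.  24.  74.] [ 0.542 -0.026  0.091]
pepper_mill_head 0.8 [262. 162.  24.  26.] [ 0.543 -0.03   0.154]
pepper_mill_head 0.58 [276. 191.  24.  24.] [0.439 0.019 0.149]
cork_spot 0.71 [342. 207.  19.  13.] [ 0.439 -0.184  0.004]
rack 0.8 [330. 183.  64.  39.] [ 0.513 -0.222  0.023]
salt_shaker 0.88 [316. 180.  16.  34.] [ 0.518 -0.177  0.053]
spice_jar 0.23 [318. 179.  15.  32.] [ 0.517 -0.179  0.053]
honey_jar 0.93 [361. 142.  24.  36.] [ 0.554 -0.392  0.062]
honey_jar 0.24 [327. 188.  65.  33.] [ 0.492 -0.189  0.033]
top [ 0.30931798 -0.18950436  1.03229104] [-2.136, 2.103, -0.161]
pepper_mill 0.71 [247. 206.  37.  28.] [ 0.442 -0.012  0.153]
pepper_mill 0.68 [268. 166.  32.  40.] [ 0.533 -0.053  0.147]
pepper_mill_head 0.65 [240. 203.  28.  25.] [0.448 0.    0.158]
pepper_mill_head 0.58 [263. 157.  28.  23.] [ 0.549 -0.043  0.159]
pepper_mill_head 0.29 [331. 176.  16.  21.] [ 0.523 -0.191  0.086]
cork_spot 0.69 [334. 214.  25.  18.] [ 0.447 -0.2    0.006]
rack 0.82 [337. 196.  26.  82.] [ 0.487 -0.206  0.036]
rack 0.27 [425. 163.  32.  30.] [ 0.559 -0.412  0.087]
salt_shaker 0.75 [332. 176.  18.  19.] [ 0.523 -0.193  0.089]
spice_jar 0.59 [400. 235.  26.  25.] [ 0.389 -0.347  0.109]
spice_jar 0.21 [425. 163.  30.  29.] [ 0.557 -0.409  0.087]
honey_jar 0.65 [423. 164.  32.  30.] [ 0.557 -0.407  0.087]
0.8 [ 0.29471257 -0.60727113  0.24535352] [3.06167606e+00 7.03688268e-01 3.20048228e-05] 1.0021632658732067
```

```bash
python3 - <<'E'
from h import *
a=cv2.imread("pics/scene0.png")[110:270,220:400]; b=cv2.imread("pics/top0.png")[130:270,220:460]
a=cv2.resize(a,None,fx=2.2,fy=2.2,interpolation=3); b=cv2.resize(b,None,fx=1.65,fy=1.65,interpolation=3)
c=np.zeros((352,396*2,3),np.uint8); c[:352,:396]=a; c[:b.shape[0],396:396+b.shape[1]]=b; cv2.imwrite("pics/both.png",c)
E
```

```text
(no output)
```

View pics/both.png

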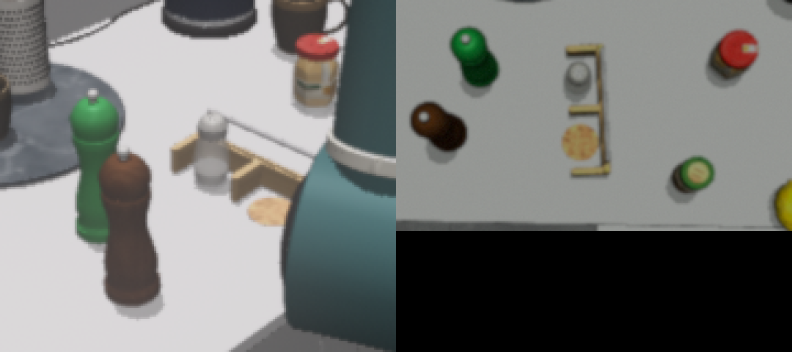

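View pics/top0.png

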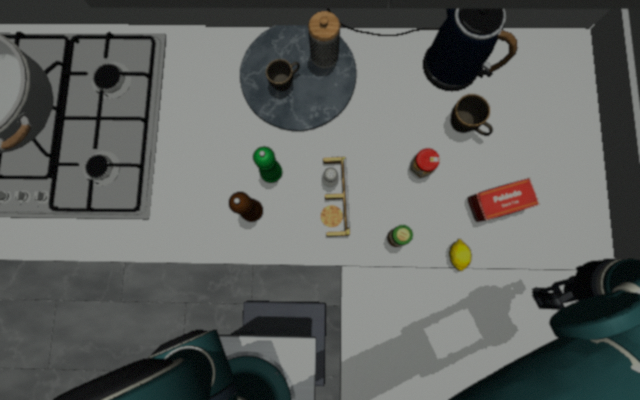

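The picture has two mill shapes: the brown one at top (247,206) / scene (280,212), and a green one at top (268,166) / scene (262,186). The brown one matches the description, and the crop confirms it. The cork bay is the one nearer the robot, at top (334,214), and it opens to +y. Next I'll measure the poses and the gripper's profile, because the tool can only point straight down.

```bash
cat >> h.py <<'E'
def load(tag):
    C=[];B=[]
    for n in("scene","top"):
        z=np.load(f"pics/{n}{tag}.npz"); C.append(cloud(eyes.get_calibration(n),z["d"]).reshape(-1,3)); B.append(z["im"].reshape(-1,3))
    return C,B
def circ(P,r=None):
    from scipy.optimize import least_squares
    f=lambda p:np.hypot(P[:,0]-p[0],P[:,1]-p[1])-(r or p[2])
    return least_squares(f,[*P[:,:2].mean(0),0.025],loss="soft_l1",f_scale=.002).x
E
python3 - <<'E'
from h import *
C,B=load("0")
for i in(0,1):
    P,c=C[i],B[i].astype(int)
    print("cam",i)
    br=(c[:,1]<c[:,2])&(c.sum(1)<300)&(abs(P[:,0]-.44)<.06)&(abs(P[:,1]-.005)<.06)&(P[:,2]<.19)
    for lo,hi in((.005,.03),(.03,.06),(.06,.09),(.09,.12),(.125,.16)):
        m=br&(P[:,2]>lo)&(P[:,2]<hi)
        if m.sum()>15: print(lo,m.sum(),np.round(circ(P[m]),4), np.round(P[m].min(0),3),np.round(P[m].max(0),3))
    w=(P[:,2]>.024)&(P[:,2]<.042)&(abs(P[:,0]-.485)<.14)&(abs(P[:,1]+.2)<.07)&(c[:,0]<c[:,2]-25)
    print("rack",w.sum(),cv2.minAreaRect(P[w][:,:2].astype(np.float32)) if w.sum() else 0)
    k=(P[:,2]<.012)&(abs(P[:,0]-.445)<.05)&(abs(P[:,1]+.19)<.06)&(c[:,0]<c[:,2]-40)
    print("cork",k.sum(),np.round(np.median(P[k],0),4),np.round(P[k].min(0),3),np.round(P[k].max(0),3))
    for nm,x,y in(("salt",.52,-.185),("green",.55,-.035)):
        m=(np.hypot(P[:,0]-x,P[:,1]-y)<.05)&(P[:,2]>.06)&(P[:,2]<.2);print(nm,np.round(circ(P[m]),3))
# gripper profile in tool frame
s=bot.read_state(); R=cv2.Rodrigues(np.array(s["tcp_rot"]))[0]
for i in(0,1):
    Q=(C[i]-s["tool_pos"])@R; Q=Q[(abs(Q[:,0])<.08)&(abs(Q[:,1])<.12)]
    for z in np.arange(-.15,.02,.015):
        m=(Q[:,2]>=z)&(Q[:,2]<z+.015)
        if m.sum()>3: print(i,round(z,3),m.sum(),np.round(Q[m][:,:2].min(0),3),np.round(Q[m][:,:2].max(0),3))
print(R.round(3))
E
```

```text
cam 0
0.005 223 [0.4514 0.0062 0.0261] [ 0.422 -0.014  0.005] [0.467 0.035 0.03 ]
0.03 285 [0.4511 0.0069 0.0241] [ 0.424 -0.01   0.03 ] [0.462 0.033 0.06 ]
0.06 226 [0.4524 0.0063 0.02  ] [ 0.429 -0.009  0.06 ] [0.46  0.029 0.09 ]
0.09 179 [0.4517 0.0077 0.0216] [ 0.427 -0.001  0.09 ] [0.456 0.032 0.12 ]
0.125 400 [0.4459 0.0123 0.0161] [ 0.425 -0.008  0.125] [0.468 0.033 0.16 ]
rack 334 ((0.5058910846710205, -0.20384715497493744), (0.15870316326618195, 0.05744754150509834), 4.026937961578369)
cork 184 [ 0.445  -0.192   0.0018] [ 0.419 -0.223 -0.002] [ 0.467 -0.167  0.005]
salt [ 0.533 -0.202  0.025]
green [ 0.548 -0.037  0.017]
cam 1
0.005 74 [0.453  0.0058 0.0278] [ 0.424 -0.024  0.006] [0.474 0.023 0.023]
0.03 113 [0.452  0.0051 0.0248] [ 0.425 -0.021  0.03 ] [0.474 0.025 0.059]
0.06 84 [0.4531 0.0071 0.0217] [ 0.43  -0.017  0.06 ] [0.468 0.014 0.09 ]
0.125 350 [0.4492 0.0046 0.0177] [ 0.426 -0.018  0.125] [0.472 0.027 0.16 ]
rack 407 ((0.48774874210357666, -0.2061437964439392), (0.19312891364097595, 0.055778469890356064), 3.1375606060028076)
cork 368 [ 0.4404 -0.1953  0.0018] [ 
[... 367 characters left out ...]
6 85 [-0.016 -0.078] [0.016 0.035]
0 -0.045 37 [-0.012 -0.072] [ 0.013 -0.047]
0 -0.03 88 [-0.011 -0.061] [0.011 0.047]
0 -0.015 60 [-0.011 -0.061] [0.011 0.044]
0 -0.0 4 [-0.006 -0.051] [0.008 0.044]
1 -0.15 226 [-0.003 -0.038] [0.037 0.007]
1 -0.135 220 [-0.007 -0.038] [0.037 0.009]
1 -0.12 116 [-0.011 -0.065] [0.036 0.009]
1 -0.105 340 [-0.012 -0.07 ] [ 0.019 -0.014]
1 -0.09 187 [-0.018 -0.072] [ 0.019 -0.01 ]
1 -0.075 197 [-0.018 -0.073] [0.017 0.072]
1 -0.06 147 [-0.013 -0.075] [0.016 0.073]
1 -0.045 6 [ 0.01  -0.052] [ 0.013 -0.042]
1 -0.03 25 [ 0.006 -0.056] [0.011 0.043]
1 -0.015 35 [ 0.003 -0.056] [0.011 0.048]
[[ 0.9    0.437  0.   ]
 [ 0.437 -0.9   -0.   ]
 [-0.     0.    -1.   ]]
```

Two things limit the contact. The tool stays vertical, and the wide part of the gripper body sits about 0.11 m above the fingertips, which is head height. So I need the gripper's real cross-section before choosing a contact. I'll go above the approach place and scan the gripper with the scene camera there.

carry_out(
  series="0.010 0.054 0 4.6;0.010 0.054 0 4.6;0.010 0.054 0 4.6;0.010 0.054 0 4.6;0.010 0.054 0 4.6;0.010 0.054 0 4.6;0.010 0.054 0 4.6;0.010 0.054 0 4.6;0.010 0.054 0 4.6;0.010 0.054 0 4.6;0.010 0.054 0 4.6;0.010 0.054 0 4.6;0.010 0.054 0 4.6;0.010 0.054 0 4.6;0 0 0 0;0 0 0 0",
  jaw=1,
)

```text
time: 2.8
tool_pos: [0.4344, 0.1486, 0.2452]
tcp_rot: [2.215, 2.228, -0.001]
wrist_force: [-0.1, -0.7, -0.4]
width: 1.0
grip_force: 0.0
```

```bash
cat > scan.py <<'E'
from h import *
import sys
tag=sys.argv[1]; s=bot.read_state(); R=cv2.Rodrigues(np.array(s["tcp_rot"]))[0]
out=[]
for n in("scene","top"):
    im,d=eyes.read_camera(n); np.savez(f"pics/{n}{tag}.npz",im=im,d=d); cv2.imwrite(f"pics/{n}{tag}.png",im)
    Q=(cloud(eyes.get_calibration(n),d).reshape(-1,3)-s["tool_pos"])@R
    Q=Q[(abs(Q[:,0])<.07)&(abs(Q[:,1])<.11)&(Q[:,2]>-.19)&(Q[:,2]<.03)]; out.append(Q)
Q=np.vstack(out); np.save(f"pics/grip{tag}.npy",Q)
for z in np.arange(-.18,.02,.01):
    m=(Q[:,2]>=z)&(Q[:,2]<z+.01)
    if m.sum()>3: 
        a=Q[m]*1000; q=lambda v:np.percentile(v,[2,98]).round().astype(int).tolist()
        o=a[abs(a[:,1])>50]
        print(round(z,3),m.sum(),"x",q(a[:,0]),"y",q(a[:,1]),"x at |y|>50",q(o[:,0]) if len(o)>3 else "")
E
python3 scan.py 1
python3 - <<'E'
import numpy as np,cv2
Q=np.load("pics/grip1.npy")*1000
S=3.2; W=np.full((560,800,3),255,np.uint8)
b=Q[Q[:,2]<-110]
for p in b: cv2.circle(W,(int(170+p[0]*S),int(260+p[1]*1.0*S)),1,(0,0,0),-1)
b=Q[(Q[:,2]>-108)]
for p in b:
    c=int(255*(p[2]+108)/130); cv2.circle(W,(int(420+p[0]*S),int(260+p[1]*S)),1,(255-c,0,c),-1)
b=Q
for p in b: cv2.circle(W,(int(650+p[1]*1.4),int(300+p[2]*1.4)),1,(0,120,0),-1)
cv2.rectangle(W,(170-int(38*S),260-int(42*S)),(170+int(38*S),260+int(42*S)),(0,0,255))
cv2.rectangle(W,(420-int(11*S),260-int(57*S)),(420+int(11*S),260+int(57*S)),(0,0,255))
cv2.imwrite("pics/prof.png",W)
E
```

```text
-0.18 291 x [-39, 37] y [-38, 21] x at |y|>50 
-0.17 461 x [-38, 34] y [-36, 25] x at |y|>50 
-0.16 598 x [-39, 37] y [-38, 24] x at |y|>50 
-0.15 431 x [-39, 37] y [-38, 21] x at |y|>50 
-0.14 426 x [-39, 37] y [-38, 23] x at |y|>50 
-0.13 417 x [-39, 37] y [-38, 21] x at |y|>50 
-0.12 183 x [-37, 36] y [-39, 13] x at |y|>50 
-0.11 561 x [-13, 12] y [-68, 65] x at |y|>50 [-14, 12]
-0.1 520 x [-14, 19] y [-70, 63] x at |y|>50 [-15, 13]
-0.09 454 x [-21, 19] y [-71, 68] x at |y|>50 [-14, 13]
-0.08 414 x [-19, 17] y [-72, 67] x at |y|>50 [-14, 12]
-0.07 454 x [-19, 17] y [-73, 70] x at |y|>50 [-14, 12]
-0.06 464 x [-15, 14] y [-75, 71] x at |y|>50 [-14, 12]
-0.05 214 x [-15, 13] y [-73, 65] x at |y|>50 [-14, 13]
-0.04 144 x [-13, 11] y [-58, 49] x at |y|>50 [-8, 8]
-0.03 169 x [-13, 11] y [-57, 52] x at |y|>50 [-9, 9]
-0.02 180 x [-13, 11] y [-57, 53] x at |y|>50 [-9, 8]
-0.01 117 x [-13, 11] y [-55, 48] x at |y|>50 [-8, 10]
```

View pics/prof.png

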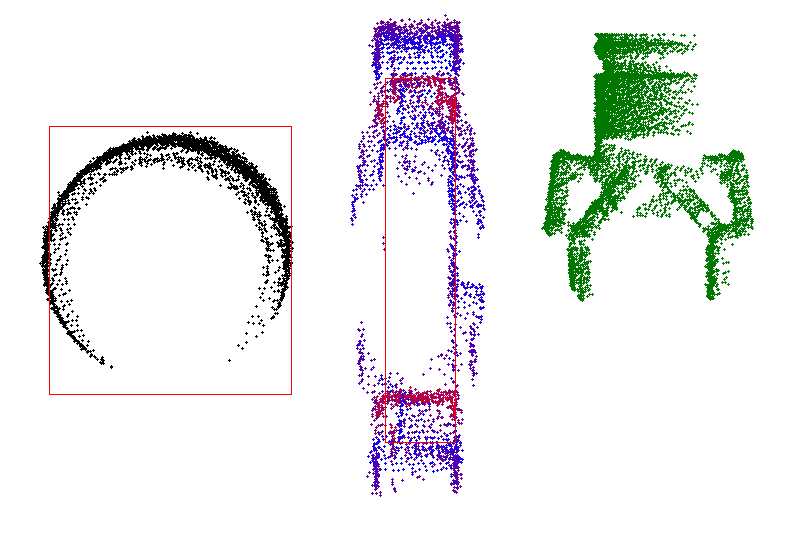

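View pics/scene1.png

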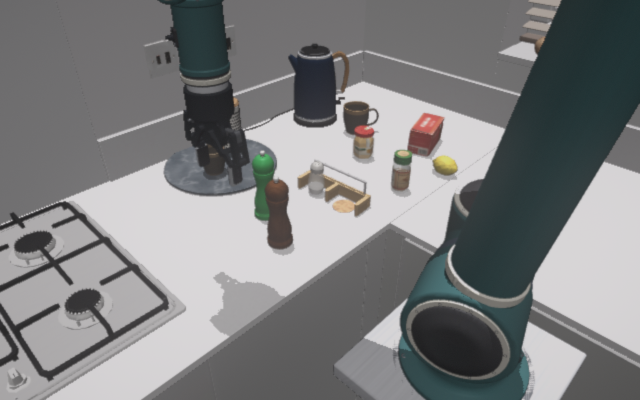

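The scan shows the wide body is a round cylinder of 38 mm radius, and the linkage is only ±14 mm wide at the fingers. Pushing with the side of one fully open finger therefore clears the head. I'll refine the fingertip profile to place the contact.

```bash
python3 - <<'E'
import numpy as np
Q=np.load("pics/grip1.npy")*1000
for zl,zh in((-12,6),(-28,-12),(-42,-28),(-60,-45),(-110,-60)):
    for y in list(range(-79,-38,4))+list(range(41,80,4)):
        m=(Q[:,2]>zl)&(Q[:,2]<zh)&(Q[:,1]>=y)&(Q[:,1]<y+4)
        if m.sum()>2: print((zl,zh),y,m.sum(),np.percentile(Q[m][:,0],[4,96]).round(1))
print(Q[abs(Q[:,1])<60][:,2].max(), np.percentile(Q[(abs(Q[:,0])<12)][:,2],99.8))
b=Q[(Q[:,2]<-112)]; print(np.sort(b[:,2])[-20:], [ (z,np.percentile(np.hypot(*b[(b[:,2]>z)&(b[:,2]<=z+2)][:,:2].T),95).round(1)) for z in range(-124,-112,2)])
E
```

```text
(-12, 6) -59 13 [-6.8  6.8]
(-12, 6) -55 10 [-8.2  6.7]
(-12, 6) -51 34 [-11.3  10.9]
(-12, 6) -47 7 [-12.5  10.6]
(-12, 6) -43 4 [-9.4 10.2]
(-12, 6) 41 74 [-11.4   9.9]
(-12, 6) 45 10 [-13.   10.7]
(-28, -12) -59 48 [-7.4  6.7]
(-28, -12) -55 40 [-8.6  8.4]
(-28, -12) -51 34 [-12.9  10.5]
(-28, -12) -47 22 [-12.9  10.9]
(-28, -12) 41 96 [-12.1  10.4]
(-28, -12) 45 19 [-13.5  11.2]
(-28, -12) 49 3 [-9.  -7.8]
(-28, -12) 53 7 [-9. -8.]
(-42, -28) -59 30 [-7.6  7.4]
(-42, -28) -55 15 [-2.6  8.8]
(-42, -28) -51 25 [-13.3  11.3]
(-42, -28) -47 16 [-12.9  11.2]
(-42, -28) 41 75 [-12.1  11. ]
(-42, -28) 45 29 [-12.3  11.1]
(-42, -28) 49 3 [ 7. 11.]
(-60, -45) -79 5 [-8.3  8.5]
(-60, -45) -75 101 [-13.   11.7]
(-60, -45) -71 45 [-14.2  12.8]
(-60, -45) -67 21 [-13.6  11.7]
(-60, -45) -63 9 [-13.6  11.7]
(-60, -45) -59 19 [-9.  11.7]
(-60, -45) -55 49 [-13.7  12.3]
(-60, -45) -51 52 [-14.3  11.9]
(-60, -45) -47 41 [-14.   12.1]
(-60, -45) -43 20 [-13.8  13.2]
(-60, -45) -39 8 [-11.4  15.3]
(-60, -45) 41 21 [-14.4  11.8]
(-60, -45) 45 30 [-14.6  11.9]
(-60, -45) 49 35 [-13.5  12.2]
(-60, -45
[... 540 characters left out ...]
-110, -60) 45 21 [-8.   2.9]
(-110, -60) 49 26 [-6.8 10.6]
(-110, -60) 53 64 [-13.1  11.9]
(-110, -60) 57 132 [-14.2  12. ]
(-110, -60) 61 98 [-14.8  12.2]
(-110, -60) 65 57 [-14.4  11.8]
(-110, -60) 69 26 [-14.1  11.8]
0.5026701671143686 -0.7324046006252154
[-114.41861017 -114.15017343 -114.07181445 -114.02714402 -113.92551649
 -113.90414487 -113.74811191 -113.53436068 -113.39311602 -112.90109368
 -112.86737975 -112.83214287 -112.82270042 -112.69879108 -112.65343678
 -112.57962987 -112.55632201 -112.54414301 -112.21636386 -112.12285361] [(-124, np.float64(39.4)), (-122, np.float64(39.2)), (-120, np.float64(38.8)), (-118, np.float64(38.5)), (-116, np.float64(38.1)), (-114, np.float64(38.4))]
```

```bash
python3 - <<'E'
from h import *
C,B=load("0")
for i,ax in((0,(.4515,.0066)),(1,(.4525,.0058))):
    P,c=C[i],B[i].astype(int)
    br=(c[:,1]<c[:,2])&(c.sum(1)<300)&(np.hypot(P[:,0]-ax[0],P[:,1]-ax[1])<.04)
    print([(h,(1000*np.median(np.hypot(*(P[m,:2]-ax).T))).round(1)) for h in range(5,170,10) for m in [br&(abs(P[:,2]*1000-h)<5)] if m.sum()>8])
Q=np.load("pics/grip1.npy")*1000
k=Q[abs(Q[:,1])>64]; print("knuckle bottom",np.percentile(k[:,2],[98,99.5,100]).round(1))
E
```

```text
[(5, np.float64(27.1)), (15, np.float64(26.1)), (25, np.float64(24.8)), (35, np.float64(26.0)), (45, np.float64(24.7)), (55, np.float64(22.9)), (65, np.float64(20.6)), (75, np.float64(19.1)), (85, np.float64(18.1)), (95, np.float64(19.8)), (105, np.float64(21.6)), (115, np.float64(23.8)), (125, np.float64(23.2)), (135, np.float64(24.4)), (145, np.float64(23.1)), (155, np.float64(15.9))]
[(5, np.float64(29.1)), (15, np.float64(27.6)), (35, np.float64(27.1)), (45, np.float64(26.0)), (55, np.float64(24.1)), (65, np.float64(21.8)), (75, np.float64(19.7)), (85, np.float64(18.9)), (115, np.float64(23.9)), (125, np.float64(23.2)), (135, np.float64(24.9)), (145, np.float64(23.1)), (155, np.float64(15.8)), (165, np.float64(8.4))]
knuckle bottom [-48.3 -46.9 -46. ]
```

carry_out(
  series="-0.006 -0.01 -0.03 -6.5;-0.006 -0.01 -0.03 -6.5;-0.006 -0.01 -0.03 -6.5;-0.006 -0.01 -0.03 -6.5;0 0 -0.02 0;0 0 0 0",
  jaw=1,
)

```text
time: 3.65
tool_pos: [0.409, 0.107, 0.1038]
tcp_rot: [-2.661, -1.667, 0.006]
wrist_force: [-0.5, 0.8, 1.2]
width: 1.003
grip_force: 0.0
```

Mill profile against gripper: with the centre about 55 mm out along the jaw axis, the finger side touches at foot height. The head clears the body by about 5 mm and the knuckle by about 2 mm. I'll set the yaw and descend behind the mill.

carry_out(
  series="0 0 -0.024 6.5;0 0 -0.024 6.5;0 0 -0.024 0;0 0 -0.024 0;0 -0.01 0 0;0 -0.01 0 0;0 -0.01 0 0;0 -0.005 0 0;0 -0.005 0 0;0 0 0 0;0 0 0 0",
)

```text
time: 5.03
tool_pos: [0.4107, 0.0688, 0.0093]
tcp_rot: [-2.454, -1.962, -0.0]
wrist_force: [-0.5, 0.4, 0.3]
width: 1.004
grip_force: 0.0
```

```bash
cat > chk.py <<'E'
from h import *
import sys
tag=sys.argv[1]; s=bot.read_state(); R=cv2.Rodrigues(np.array(s["tcp_rot"]))[0]; res=[]
print("t",s["time"],"tcp",np.round(s["tool_pos"],4),"F",np.round(s["wrist_force"],1))
g=np.array(eval(sys.argv[2])) if len(sys.argv)>2 else np.array([.4525,.006])
for n in("scene","top"):
    im,d=eyes.read_camera(n); np.savez(f"pics/{n}{tag}.npz",im=im,d=d); cv2.imwrite(f"pics/{n}{tag}.png",im)
    P=cloud(eyes.get_calibration(n),d).reshape(-1,3); c=im.reshape(-1,3).astype(int)
    hsv=cv2.cvtColor(im,cv2.COLOR_BGR2HSV).reshape(-1,3)
    m0=((hsv[:,0]<15)|(hsv[:,0]>170))&(hsv[:,1]>80)&(hsv[:,2]<130)&(np.hypot(P[:,0]-g[0],P[:,1]-g[1])<.045)
    o=[]
    for lo,hi,r in((.004,.05,.0265),(.05,.11,.0205),(.128,.148,.0245)):
        m=m0&(P[:,2]>lo)&(P[:,2]<hi)
        if m.sum()>25: o.append(circ(P[m],r)[:2]); print(n,lo,m.sum(),np.round(o[-1],4))
    res.append(o[0] if o else [np.nan]*2)
M=np.nanmean(res,0)+[.001,.001]; q=(np.r_[M,s["tool_pos"][2]]-s["tool_pos"])@R
print("mill",M.round(4),"in tool mm",(q[:2]*1000).round(1),"yaw",np.degrees(np.arctan2(R[1,1],R[0,1])).round(1))
E
python3 chk.py 2
```

```text
t 5.025 tcp [0.4107 0.0688 0.0093] F [-0.5  0.4  0.3]
top 0.004 87 [0.4528 0.0057]
top 0.05 110 [0.4518 0.0053]
top 0.128 63 [0.4532 0.0078]
mill [0.4538 0.0067] in tool mm [-51.1  55.7] yaw -12.7
```

```bash
python3 - <<'E'
import cv2,numpy as np
a=cv2.resize(cv2.imread("pics/scene2.png")[120:270,200:400],None,fx=2,fy=2,interpolation=3)
b=cv2.resize(cv2.imread("pics/top2.png")[130:280,180:380],None,fx=2,fy=2,interpolation=3)
cv2.imwrite("pics/v2.png",np.hstack([a,b]))
E
```

```text
(no output)
```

View pics/v2.png

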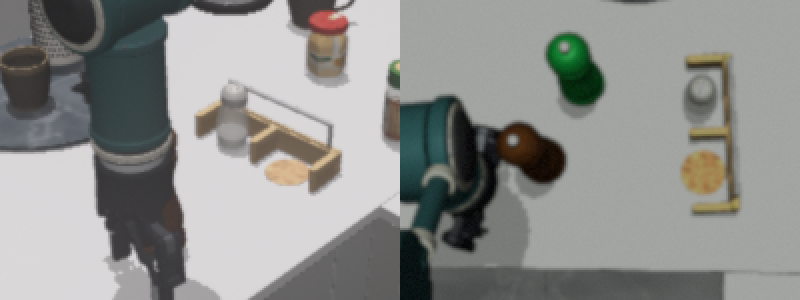

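Top view: the mill head at (517,143) in the crop stands clear of the gripper, and the cork at (703,172) is free. The scene view is blocked by the gripper, so I'll track with the top camera and start pushing slowly.

carry_out(
  series="0 -0.004 0 0;0 -0.004 0 0;0 -0.003 0 0;0 -0.003 0 0;0 -0.003 0 0;0 -0.003 0 0;0 -0.003 0 0;0 -0.003 0 0;0 0 0 0",
)

```text
time: 6.25
tool_pos: [0.4106, 0.0425, 0.0092]
tcp_rot: [-2.454, -1.961, 0.0]
wrist_force: [-0.2, 0.8, -0.1]
width: 1.0
grip_force: 0.0
```

```bash
python3 chk.py 3 "[.4525,-.008]"; python3 - <<'E'
from h import *
z=np.load("pics/top2.npz"); P=cloud(eyes.get_calibration("top"),z["d"]).reshape(-1,3); c=z["im"].reshape(-1,3).astype(int)
k=(P[:,2]<.012)&(np.hypot(P[:,0]-.441,P[:,1]+.195)<.033)&(c[:,0]<c[:,2]-40)
print("cork",cv2.minEnclosingCircle(P[k][:,:2].astype(np.float32)),P[k].mean(0))
E
```

```text
t 6.25 tcp [0.4106 0.0425 0.0092] F [-0.2  0.8 -0.1]
top 0.004 62 [ 0.4518 -0.0079]
top 0.05 76 [ 0.4497 -0.0103]
top 0.128 60 [ 0.4473 -0.0105]
mill [ 0.4528 -0.0069] in tool mm [-38.9  52. ] yaw -12.7
cork ((0.4411146640777588, -0.1958015114068985), 0.027567340061068535) [ 0.44082067 -0.19579196  0.00176169]
```

carry_out(
  series="0 0.004 0 0;0 0.004 0 0;-0.004 0 0 0;0 0 0 0",
)

```text
time: 6.85
tool_pos: [0.406, 0.0508, 0.0091]
tcp_rot: [-2.453, -1.962, 0.001]
wrist_force: [-1.1, 1.0, -0.0]
width: 0.995
grip_force: 0.0
```

```bash
python3 chk.py 4 "[.4525,-.008]"; cat > knob.py <<'E'
from h import *
import sys
for t in sys.argv[1:]:
    z=np.load(f"pics/top{t}.npz"); cal=eyes.get_calibration("top"); P=cloud(cal,z["d"]); c=z["im"].astype(int)
    m=(P[...,2]>.158)&(P[...,2]<.18)&(c.min(-1)>90)&(abs(P[...,0]-.45)<.05)&(P[...,1]<.05)&(P[...,1]>-.26)
    v,u=np.nonzero(m)
    if len(u): print("knob",t,len(u),ray(cal,u.mean(),v.mean(),z=.166).round(4),P[m].mean(0).round(4))
E
python3 knob.py 0 1 2 3 4
```

```text
t 6.85 tcp [0.406  0.0508 0.0091] F [-1.1  1.  -0. ]
top 0.004 79 [ 0.4526 -0.0063]
top 0.05 100 [ 0.4515 -0.0067]
top 0.128 52 [ 0.4528 -0.0051]
mill [ 0.4536 -0.0053] in tool mm [-44.3  58.8] yaw -12.7
knob 0 20 [0.4501 0.0067 0.166 ] [0.4496 0.006  0.1694]
knob 1 19 [0.4514 0.0078 0.166 ] [0.4507 0.0068 0.1704]
knob 2 22 [0.4513 0.0076 0.166 ] [0.4507 0.0068 0.1698]
knob 3 21 [ 0.4445 -0.0122  0.166 ] [ 0.4439 -0.013   0.1701]
knob 4 21 [ 0.4508 -0.0055  0.166 ] [ 0.4504 -0.0061  0.169 ]
```

The mill slid 12 mm, but the knob reading shows it tilted about 0.055 rad during that push and came upright when I backed off. So something above the fingertip was also touching. I'll look at that moment enlarged.

```bash
python3 - <<'E'
import cv2,numpy as np
f=lambda t:cv2.resize(np.clip(cv2.imread(f"pics/top{t}.png")[170:240,215:280].astype(float)*2.0,0,255).astype(np.uint8),None,fx=6,fy=6,interpolation=3)
g=lambda t:cv2.resize(np.clip(cv2.imread(f"pics/scene{t}.png")[130:270,215:320].astype(float)*2,0,255).astype(np.uint8),(0,0),fx=3.8,fy=3,interpolation=3)[:420,:390]
cv2.imwrite("pics/v3.png",np.hstack([f(3),g(3)]))
E
```

```text
(no output)
```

View pics/v3.png

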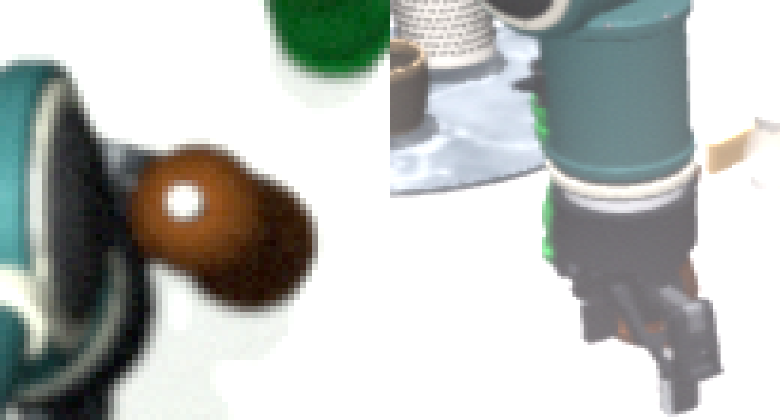

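The cause is clear in the top view: the finger's upper knuckle, at (125,160), reaches the mill's neck. A side push is too tight.

The knuckle's outer face gives a better contact. It is flat and 26 mm wide, and with the fingertips almost on the worktop its lower edge meets the mill about 47 mm up. Everything else, including the head, then stays more than 10 mm clear. That is above the advised 25 mm, so I'll test it in small steps and check the tilt each time.

carry_out(
  series="0 0.02 0 0;0 0.03 0.02 0;0.006 0.03 0.03 -9;0.006 0 0.02 -9;0.006 0 0.02 -9;0.006 0 0 -9;0.006 0 0 -9;0.006 0 0 -9;0.006 0 0 -9;0.006 0 0 -9;0.006 0 0 -9;0 0 0 0;0 0 0 0",
)

```text
time: 8.57
tool_pos: [0.4604, 0.1306, 0.0991]
tcp_rot: [3.14, -0.098, -0.001]
wrist_force: [-0.6, 0.1, -0.3]
width: 1.001
grip_force: 0.0
```

```bash
python3 chk.py 5 "[.4525,-.007]"; python3 knob.py 5; python3 - <<'E'
from h import *
s=bot.read_state(); print(np.round(s["q"],2))
z=np.load("pics/top5.npz"); P=cloud(eyes.get_calibration("top"),z["d"]); m=(P[...,2]>.012)&(P[...,2]<.06)&(P[...,1]>.1)&(abs(P[...,0]-.45)<.06)
print("hob near", np.percentile(P[m][:,1],[0,5]) if m.sum() else None)
z=np.load("pics/scene5.npz"); P=cloud(eyes.get_calibration("scene"),z["d"]); 
Q=(P.reshape(-1,3)-s["tool_pos"])@cv2.Rodrigues(np.array(s["tcp_rot"]))[0]*1000
for zz in range(-115,0,5):
    m=(Q[:,2]>=zz)&(Q[:,2]<zz+5)&(abs(Q[:,0])<20)&(abs(Q[:,1])<90)
    if m.sum()>3: print(zz,np.percentile(Q[m][:,1],[1,99]).round(1))
E
```

```text
t 8.575 tcp [0.4604 0.1306 0.0991] F [-0.6  0.1 -0.3]
scene 0.128 30 [ 0.4551 -0.006 ]
top 0.004 91 [ 0.4529 -0.0065]
top 0.05 104 [ 0.4524 -0.0069]
top 0.128 48 [ 0.4534 -0.0041]
mill [ 0.455  -0.0052] in tool mm [  3.1 135.9] yaw -93.6
knob 5 22 [ 0.4514 -0.0044  0.166 ] [ 0.4508 -0.0051  0.1696]
[0.22 0.04 2.16 0.   0.95 1.86]
hob near [0.30428214 0.32830459]
-115 [-37. -33.]
-110 [-63.5  61.8]
-105 [-67.5  65.6]
-100 [-68.4  67.2]
-95 [-69.2  67.8]
-90 [-69.9  67.6]
-85 [-70.5  69.4]
-80 [-71.1  70. ]
-75 [-71.3  68.7]
-70 [-72.2  71.6]
-65 [-72.5  71.1]
-60 [-73.4  73. ]
-55 [-73.8  69.6]
-50 [-72.5  72.8]
-45 [-59.1  63.1]
-40 [-56.3  51. ]
-35 [-56.2  55.9]
-30 [-56.2  54.8]
-25 [-56.   55.7]
-20 [-56.4  56.2]
-15 [-56.   55.5]
-10 [-54.7  55.4]
-5 [-48.8  49.4]
```

carry_out(
  series="0.002 -0.01 -0.02 0;0 -0.01 -0.02 0;0 0 -0.02 0;0 0 -0.02 0;0 0 -0.01 0;0 0 -0.006 0;0 -0.004 0 0;0 -0.004 0 0;0 -0.004 0 0;0 -0.003 0 0;0 -0.003 0 0;0 -0.002 0 0;0 0 0 0",
)

```text
time: 10.3
tool_pos: [0.4627, 0.0906, 0.0033]
tcp_rot: [3.14, -0.102, -0.0]
wrist_force: [0.1, 0.4, -0.3]
width: 1.001
grip_force: 0.0
```

```bash
python3 chk.py 6 "[.4525,-.007]"; python3 knob.py 6
```

```text
t 10.3 tcp [0.4627 0.0906 0.0033] F [ 0.1  0.4 -0.3]
top 0.004 47 [ 0.4513 -0.0091]
top 0.05 59 [ 0.4483 -0.0133]
top 0.128 45 [ 0.4448 -0.0158]
mill [ 0.4523 -0.0081] in tool mm [-3.9 99.2] yaw -93.7
knob 6 21 [ 0.4411 -0.0182  0.166 ] [ 0.4404 -0.0191  0.1707]
```

Even a short push at knuckle height tips the mill (knob lean 0.085 rad), so that contact is too high and I'm backing off right away. The first side push tilted probably because the fingertip stood above the foot ring and met the bulge at about 35 mm. I'll measure the lower profile finely and choose the tip height from that.

carry_out(
  series="0 0.004 0 0;0 0.006 0 0;0 0.01 0 0;0 0.01 0.01 0;0 0.01 0.03 0;0 0 0.03 0;0 0 0.03 0;-0.006 0 0 9;-0.006 0 0 9;-0.006 0 0 9;-0.006 0 0 9;-0.006 0 0 9;-0.006 0 0 9;-0.006 0 0 9;-0.006 0 0 9;-0.006 0 0 9;0 0 0 0;0 0 0 0",
)

```text
time: 12.65
tool_pos: [0.4091, 0.1311, 0.1038]
tcp_rot: [2.455, 1.959, 0.001]
wrist_force: [0.7, 0.4, -0.4]
width: 0.997
grip_force: 0.0
```

```bash
python3 chk.py 7 "[.4525,-.008]"; python3 knob.py 7; python3 - <<'E'
from h import *
cal=eyes.get_calibration("top"); cs=eyes.get_calibration("scene"); D={}
for n,cl in(("top",cal),("scene",cs)):
    H=[];Rr=[]
    for t in ("0","1","2","4","5","7"):
        if n=="scene" and t not in "01": continue
        z=np.load(f"pics/{n}{t}.npz"); P=cloud(cl,z["d"]).reshape(-1,3); hsv=cv2.cvtColor(z["im"],cv2.COLOR_BGR2HSV).reshape(-1,3)
        g=np.array([.4525,.006 if t in "012" else -.0065])
        m=((hsv[:,0]<15)|(hsv[:,0]>170))&(hsv[:,1]>80)&(hsv[:,2]<130)&(np.hypot(P[:,0]-g[0],P[:,1]-g[1])<.045)
        m1=m&(P[:,2]>.05)&(P[:,2]<.1); 
        c=circ(P[m1],.0205)[:2]; m&=(P[:,2]>-.003)&(P[:,2]<.13)
        H+=list(P[m,2]*1000); Rr+=list(1000*np.hypot(*(P[m,:2]-c).T))
    H=np.array(H);Rr=np.array(Rr)
    print(n,[(h,len(Rr[k]),np.median(Rr[k]).round(1)) for h in range(0,126,5) for k in [abs(H-h)<2.5] if k.sum()>5])
E
```

```text
t 12.65 tcp [0.4091 0.1311 0.1038] F [ 0.7  0.4 -0.4]
scene 0.128 37 [ 0.4541 -0.0066]
top 0.004 87 [ 0.4531 -0.0066]
top 0.05 100 [ 0.4527 -0.0068]
top 0.128 52 [ 0.4534 -0.0041]
mill [ 0.4546 -0.0056] in tool mm [-123.2   74.8] yaw -12.8
knob 7 21 [ 0.4525 -0.0046  0.166 ] [ 0.4518 -0.0054  0.17  ]
top [(10, 15, np.float64(27.1)), (15, 138, np.float64(26.5)), (20, 59, np.float64(25.5)), (30, 20, np.float64(25.9)), (35, 44, np.float64(26.3)), (40, 74, np.float64(26.1)), (45, 96, np.float64(25.3)), (50, 106, np.float64(24.2)), (55, 121, np.float64(23.0)), (60, 110, np.float64(21.8)), (65, 106, np.float64(20.6)), (70, 103, np.float64(19.4)), (75, 60, np.float64(18.5)), (80, 53, np.float64(17.8)), (85, 22, np.float64(17.5)), (90, 13, np.float64(17.8)), (95, 6, np.float64(18.3)), (115, 30, np.float64(22.6)), (120, 85, np.float64(22.0)), (125, 39, np.float64(21.9))]h.py:27: RuntimeWarning: Mean of empty slice.
  return least_squares(f,[*P[:,:2].mean(0),0.025],loss="soft_l1",f_scale=.002).x
  ret = um.true_divide(
Traceback (most recent call last):
  File "h.py", line 27, in circ
    return least_squares(f,[*P[:,:2].mean(0),0.025],loss="soft_l1",f_scale=.002).x
           ~~~~~~~~~~~~~^^^^^^^^^^^^^^^^^^^^^^^^^^^^^^^^^^^^^^^^^^^^^^^^^^^^^^^^
ValueError: Initial guess is outside of provided bounds
```

The numbers agree with this model for the side push. First the knuckle's lower edge takes up about 2.5 mm, which tilts the mill to about 0.055 rad. Then the fingertip catches the foot, and the mill slides with the tilt bounded; that is the 12 mm it moved, and it stood up again afterwards. So the side push is workable and well under the 0.25 rad limit. I'll redo it lower, with the finger's face square to the push direction, and check often.

carry_out(
  series="-0.007 -0.01 -0.02 9.3;0 -0.01 -0.02 0;0 -0.01 -0.02 0;0 -0.01 -0.02 0;0 -0.01 -0.01 0;0 -0.01 -0.01 0;0 -0.01 0 0;0 0 0 0;0 0 0 0",
)

```text
time: 13.88
tool_pos: [0.4024, 0.0608, 0.0039]
tcp_rot: [2.287, 2.153, 0.002]
wrist_force: [-0.7, -0.1, 0.2]
width: 0.999
grip_force: 0.0
```

```bash
sed -i 's/M=np.nanmean(res,0)/M=np.array(res[1])/' chk.py; python3 chk.py 8 "[.4525,-.008]"; python3 knob.py 8
```

```text
t 13.875 tcp [0.4024 0.0608 0.0039] F [-0.7 -0.1  0.2]
top 0.004 85 [ 0.4531 -0.0066]
top 0.05 113 [ 0.4526 -0.0069]
top 0.128 51 [ 0.453  -0.0032]
mill [ 0.4541 -0.0056] in tool mm [-63.2  55.6] yaw -3.4
knob 8 23 [ 0.4526 -0.0042  0.166 ] [ 0.452  -0.005   0.1698]
```

carry_out(
  series="0 -0.005 0 0;-0.001 -0.005 0 0;0 -0.005 0 0;0 -0.003 0 0;-0.001 -0.003 0 0;0 -0.002 0 0;0 -0.002 0 0;0 -0.002 0 0;0 -0.002 0 0;0 -0.002 0 0;0 -0.002 0 0;0 0 0 0",
)

```text
time: 15.48
tool_pos: [0.3995, 0.0275, 0.0032]
tcp_rot: [-2.287, -2.154, 0.0]
wrist_force: [-0.0, -0.1, -0.8]
width: 1.0
grip_force: 0.0
```

```bash
python3 chk.py 9 "[.4525,-.014]"; python3 knob.py 9
```

```text
t 15.475 tcp [0.3995 0.0275 0.0032] F [-0.  -0.1 -0.8]
top 0.004 77 [ 0.4527 -0.0161]
top 0.05 104 [ 0.4512 -0.0172]
top 0.128 54 [ 0.4509 -0.0146]
mill [ 0.4537 -0.0151] in tool mm [-39.3  56.6] yaw -3.4
knob 9 22 [ 0.449 -0.016  0.166] [ 0.4485 -0.0167  0.1693]
```

carry_out(
  series="0 -0.003 0 0;0 -0.003 0 0;0 -0.003 0 0;0 -0.003 0 0;0 -0.003 0 0;0 -0.003 0 0;0 -0.003 0 0;0 -0.003 0 0;0 0 0 0",
)

```text
time: 16.7
tool_pos: [0.3996, 0.0034, 0.0032]
tcp_rot: [-2.287, -2.154, 0.0]
wrist_force: [0.4, 0.5, -0.3]
width: 1.004
grip_force: 0.0
```

```bash
python3 chk.py 10 "[.4525,-.038]"; python3 knob.py 10
```

```text
t 16.7 tcp [0.3996 0.0034 0.0032] F [ 0.4  0.5 -0.3]
top 0.004 64 [ 0.4529 -0.0401]
top 0.05 88 [ 0.4514 -0.0411]
top 0.128 49 [ 0.4512 -0.0388]
mill [ 0.4539 -0.0391] in tool mm [-39.2  56.8] yaw -3.4
knob 10 20 [ 0.4493 -0.0397  0.166 ] [ 0.4486 -0.0404  0.1701]
```

The push is steady: the mill holds the same place on the finger, with a lean of only 0.02 rad. Continuing.

carry_out(
  series="0 -0.003 0 0;0 -0.003 0 0;-0.001 -0.003 0 0;0 -0.003 0 0;0 -0.003 0 0;0 -0.003 0 0;-0.001 -0.003 0 0;0 -0.003 0 0;0 -0.003 0 0;0 -0.003 0 0;-0.001 -0.003 0 0;0 -0.003 0 0;0 -0.003 0 0;0 0 0 0",
)

```text
time: 18.55
tool_pos: [0.3966, -0.0355, 0.0032]
tcp_rot: [-2.287, -2.154, 0.0]
wrist_force: [0.2, 1.3, 0.2]
width: 1.002
grip_force: 0.0
```

```bash
python3 chk.py 11 "[.451,-.077]"; python3 knob.py 11
```

```text
t 18.55 tcp [ 0.3966 -0.0355  0.0032] F [0.2 1.3 0.2]
top 0.004 53 [ 0.4522 -0.079 ]
top 0.05 71 [ 0.4503 -0.0806]
top 0.128 37 [ 0.4492 -0.0771]
mill [ 0.4532 -0.078 ] in tool mm [-39.   59.1] yaw -3.4
knob 11 9 [ 0.449  -0.0817  0.166 ] [ 0.4485 -0.0821  0.1695]
```

The mill has slid outward to 59 mm, and it sits 11 mm off the bay line. I'll back off, turn the finger face 5° toward the bay, re-seat the mill and continue.

carry_out(
  series="0 0.004 0 0;0 0.008 0 0;0.004 0 0 -5;0.005 0 0 0;0 -0.003 0 0;0 -0.003 0 0;0 -0.003 0 0;0 -0.003 0 0;0 -0.003 0 0;0 -0.003 0 0;0 0 0 0",
)

```text
time: 20.02
tool_pos: [0.4056, -0.0415, 0.0032]
tcp_rot: [-2.379, -2.052, 0.0]
wrist_force: [0.3, 1.0, -0.5]
width: 0.999
grip_force: 0.0
```

```bash
python3 chk.py 12 "[.451,-.087]"; python3 knob.py 12
```

```text
t 20.025 tcp [ 0.4056 -0.0415  0.0032] F [ 0.3  1.  -0.5]
top 0.004 61 [ 0.4529 -0.0895]
top 0.05 65 [ 0.4508 -0.0911]
top 0.128 40 [ 0.4507 -0.0889]
mill [ 0.4539 -0.0885] in tool mm [-39.4  54.6] yaw -8.4
knob 12 12 [ 0.4502 -0.0923  0.166 ] [ 0.4496 -0.0927  0.17  ]
```

carry_out(
  series="0 -0.003 0 0;-0.001 -0.003 0 0;0 -0.003 0 0;-0.001 -0.003 0 0;0 -0.003 0 0;0 -0.003 0 0;-0.001 -0.003 0 0;0 -0.003 0 0;0 -0.003 0 0;-0.001 -0.003 0 0;0 0 0 0",
)

```text
time: 21.5
tool_pos: [0.4015, -0.0715, 0.0032]
tcp_rot: [-2.379, -2.052, 0.0]
wrist_force: [-0.4, 0.7, 0.3]
width: 0.998
grip_force: 0.0
```

```bash
python3 chk.py 13 "[.448,-.118]"; python3 knob.py 13
```

```text
t 21.5 tcp [ 0.4015 -0.0715  0.0032] F [-0.4  0.7  0.3]
top 0.004 26 [ 0.4491 -0.1187]
mill [ 0.4501 -0.1177] in tool mm [-38.6  54.8] yaw -8.4
```

carry_out(
  series="0 -0.003 0 0;-0.001 -0.003 0 0;0 -0.003 0 0;-0.001 -0.003 0 0;0 -0.003 0 0;0 -0.003 0 0;-0.001 -0.003 0 0;0 -0.003 0 0;0 -0.003 0 0;-0.001 -0.003 0 0;0 -0.003 0 0;0 0 0 0",
)

```text
time: 23.1
tool_pos: [0.3977, -0.1045, 0.0033]
tcp_rot: [2.379, 2.052, -0.0]
wrist_force: [0.9, 0.7, -0.3]
width: 0.997
grip_force: 0.0
```

```bash
python3 chk.py 14 "[.445,-.15]"; python3 knob.py 14; python3 - <<'E'
import cv2,numpy as np
a=cv2.resize(cv2.imread("pics/scene14.png")[120:270,240:440],None,fx=2,fy=2,interpolation=3)
b=cv2.resize(cv2.imread("pics/top14.png")[130:280,230:430],None,fx=2,fy=2,interpolation=3)
cv2.imwrite("pics/v14.png",np.hstack([a,b]))
E
```

```text
t 23.1 tcp [ 0.3977 -0.1045  0.0033] F [ 0.9  0.7 -0.3]
mill [nan nan] in tool mm [nan nan] yaw -8.4
```

View pics/v14.png

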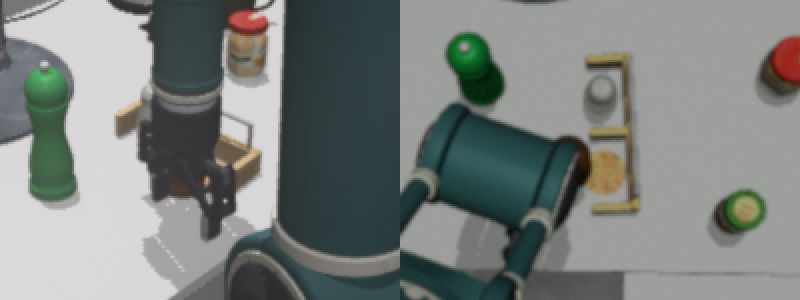

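Scene view: the mill, at about (190,190) in the crop, is behind the gripper with the rack beyond it. In the top view only the head's rim shows, at (578,155), since the arm covers the rest. I'll push another 27 mm and then step back for a clear look.

carry_out(
  series="0 -0.003 0 0;-0.001 -0.003 0 0;0 -0.003 0 0;0 -0.003 0 0;-0.001 -0.003 0 0;0 -0.003 0 0;0 -0.003 0 0;-0.001 -0.003 0 0;0 -0.003 0 0;0 0.003 0 0;0 0.01 0 0;0 0.02 0 0;0 0.03 0 0;0 0.03 0 0;0 0.03 0 0;0 0 0 0",
)

```text
time: 25.2
tool_pos: [0.3942, -0.0065, 0.0032]
tcp_rot: [-2.374, -2.057, 0.0]
wrist_force: [0.3, -0.4, -0.6]
width: 0.998
grip_force: 0.0
```

```bash
python3 chk.py 15 "[.443,-.176]"; python3 knob.py 15
```

```text
t 25.2 tcp [ 0.3942 -0.0065  0.0032] F [ 0.3 -0.4 -0.6]
scene 0.128 42 [ 0.4467 -0.1759]
top 0.004 46 [ 0.4439 -0.1772]
top 0.05 60 [ 0.4413 -0.1774]
top 0.128 48 [ 0.4441 -0.1742]
mill [ 0.4449 -0.1762] in tool mm [-160.7   74.4] yaw -8.2
knob 15 21 [ 0.4425 -0.1749  0.166 ] [ 0.4419 -0.175   0.1698]
```

The mill stands upright in the bay mouth at (0.4445, -0.176), about 19 mm short of the cork centre. Now the last push, stopping about 2 mm short of the wall, then back out to check.

carry_out(
  series="0 -0.03 0 0;0 -0.03 0 0;0.001 -0.03 0 0;0 -0.02 0 0;0 -0.003 0 0;0 -0.003 0 0;0 -0.003 0 0;0 -0.003 0 0;0 -0.003 0 0;0 -0.003 0 0;0 -0.003 0 0;0 -0.003 0 0;0 -0.003 0 0;0 -0.003 0 0;0 -0.002 0 0;0 0 0 0",
)

```text
time: 27.3
tool_pos: [0.3951, -0.1488, 0.0033]
tcp_rot: [-2.376, -2.051, -0.001]
wrist_force: [-0.9, 11.3, 6.0]
width: 0.999
grip_force: 0.8
```

carry_out(
  series="0 0.003 0 0;0 0.01 0 0;0 0.02 0 0;0 0.03 0 0;0 0.03 0 0;0 0.03 0 0;0 0.03 0 0;0 0 0 0",
)

```text
time: 28.3
tool_pos: [0.3955, 0.0041, 0.0033]
tcp_rot: [2.375, 2.056, -0.0]
wrist_force: [-0.4, -0.2, 0.2]
width: 1.001
grip_force: 0.0
```

```bash
python3 chk.py 16 "[.443,-.193]"; python3 knob.py 16; python3 - <<'E'
import cv2,numpy as np
a=cv2.resize(cv2.imread("pics/scene16.png")[120:270,240:440],None,fx=2,fy=2,interpolation=3)
b=cv2.resize(cv2.imread("pics/top16.png")[150:250,270:403],None,fx=3,fy=3,interpolation=3)[:300,:399]
cv2.imwrite("pics/v16.png",np.hstack([a,b]))
E
```

```text
t 28.3 tcp [0.3955 0.0041 0.0033] F [-0.4 -0.2  0.2]
scene 0.128 46 [ 0.4457 -0.1942]
top 0.004 52 [ 0.4442 -0.1949]
top 0.05 60 [ 0.4415 -0.1945]
top 0.128 51 [ 0.4449 -0.1926]
mill [ 0.4452 -0.1939] in tool mm [-188.9   77.6] yaw -8.2
knob 16 21 [ 0.4427 -0.1939  0.166 ] [ 0.4422 -0.1939  0.1695]
```

View pics/v16.png

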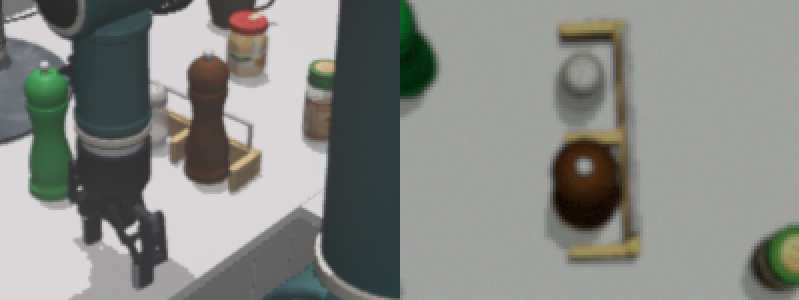

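The mill stands upright in the cork bay against the back wall, at scene crop (208,120) and top crop (585,165). It is about 4 mm off the cork centre, and the salt shaker, spice jar and honey jar are where they were. Handing in.

```bash
python3 -c "
from workcell import bot
print(bot.finish_job())"
```

```text
the job is handed in; nothing more can be done
None
```

I handed the job in with the pepper mill upright and clear of the gripper at the back of the cork bay, about 4 mm from the spot's centre, and the other three things where they stood; no verdict came back, an abandoned push at knuckle height leaned the mill to about 0.085 rad (limit 0.25), and the final push against the wall read 11 N at the wrist.

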